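# Fetch the brass cartridge from behind the containers

### The job

The tall brass cartridge in the steel stock tray is hemmed in by a spray can, a capped bottle and a lidded tub. First stand all three on the grey side tray, then set the cartridge upright in the recess of the round aluminium press foot, and after that put each container back just where it stood in the stock tray. Keep the containers upright throughout, and leave the two little brass plugs in the stock tray where they are.

Things in the scene. Friction and masses are not known exactly. Their poses are not given: they have to be found in the camera images.
- can_mid (a point): Spray can, round, upright, 125 mm tall: white body 52 mm in diameter with a blue cap 48 mm in diameter over the top 39 mm. 0.18 to 0.33 kg. The point is on its axis, half-way up (62.5 mm over its foot); z up. It stands at one of three places in the stock tray; its starting place is where it must go back.
- bottle_mid (a point): Grey plastic bottle, round, upright, 122 mm tall: body 64 mm in diameter up to 70 mm, tapering shoulder, black screw cap 42 mm in diameter over the top 36 mm. 0.2 to 0.4 kg. The point is on its axis, half-way up (61 mm over its foot); z up. It must go back to its own starting place.
- tub_mid (a point): White lidded tub, round, upright, 92 mm tall: body 58 mm in diameter, white lid 60 mm in diameter over the top 22 mm. 0.2 to 0.37 kg. The point is on its axis, half-way up (46 mm over its foot); z up. It must go back to its own starting place.
- cartridge_mid (a point): The tall brass cartridge: plain upright cylinder, 36 mm in diameter, 40 mm tall, 0.3 kg, in the stock tray between the three containers, about 62 mm from the axis of each. The point is at its centre, 20 mm over its foot; z up.
- stock_tray: Fixed steel tray, 170 mm (its x) by 240 mm (its y), rim 12 mm high, 4 mm walls and floor. Origin at the centre of its underside on the bench; z up. In its frame the cartridge stands near (20, 0) mm and the containers near (-42, 0), (20, 62) and (20, -62) mm, each within 3 mm, in any assignment.
- side_tray: Fixed grey plastic side tray, 250 mm (its x) by 120 mm (its y), rim 12 mm high, 4 mm walls and floor, empty at the start, to the left or right of the stock tray. Origin at the centre of its underside on the bench; z up. There is room for the three containers in a row along its x, 80 mm apart.
- seat (a point): Centre of the floor of the recess in the press foot, a fixed round aluminium base 130 mm in diameter, on the opposite side of the stock tray from the side tray. The recess is 56 mm in diameter; its floor is 16 mm over the bench and its raised rim, 90 mm in outer diameter, stands 6 mm over that floor. z up.
- plug_a: Little brass plug, 24 mm in diameter, 14 mm tall, standing in the far left corner of the stock tray, near (62, 98) mm in its frame. Origin at the centre of its underside. To be left alone.
- plug_b: Little brass plug, 24 mm in diameter, 14 mm tall, standing in the far right corner of the stock tray, near (62, -98) mm in its frame. Origin at the centre of its underside. To be left alone.
Not all that is in view belongs to the job. Several things look just like the part that bears can_mid: the one meant starts nearest to the robot's base.

How it is judged:
On the way, in this order (a step that is already met when the one before it is completed fails the run):
1. the can, the bottle and the tub all stand upright on the side tray at once, released (x of can_mid in the frame of side_tray between -0.112 and 0.112 m and y of can_mid in the frame of side_tray between -0.045 and 0.045 m and z of can_mid in the frame of side_tray below 0.0725 m and angle between each of can_mid, bottle_mid, tub_mid's own z axis and vertical below 0.1 rad and x of bottle_mid in the frame of side_tray between -0.112 and 0.112 m and y of bottle_mid in the frame of side_tray between -0.045 and 0.045 m and z of bottle_mid in the frame of side_tray below 0.071 m and x of tub_mid in the frame of side_tray between -0.112 and 0.112 m and y of tub_mid in the frame of side_tray between -0.045 and 0.045 m and z of tub_mid in the frame of side_tray below 0.056 m and contact force between the fingers and anything else below 0.5 N), for 0.2 s.
2. the cartridge stands upright in the recess of the press foot, released (horizontal distance between cartridge_mid and seat below 0.012 m and z of cartridge_mid in the frame of seat below 0.023 m and angle between cartridge_mid's own z axis and vertical below 0.08 rad and contact force between the fingers and cartridge below 0.5 N), for 0.2 s.
At the end, for the whole second after the job is handed in: The cartridge stands upright (within 0.08 rad) on the floor of the press foot's recess, within 12 mm of its centre; the can, bottle and tub stand upright (within 0.08 rad) in the stock tray, each within 15 mm of where it stood at the start; all released and at rest (horizontal distance between cartridge_mid and seat below 0.012 m and z of cartridge_mid in the frame of seat below 0.023 m and angle between each of cartridge_mid, can_mid, bottle_mid, tub_mid's own z axis and vertical below 0.08 rad and distance of each of can_mid, bottle_mid, tub_mid from where it was at the start of the episode below 0.015 m and linear speed of each of can, bottle, tub, cartridge below 0.02 m/s); the robot touches nothing.
It fails at once if the can is tipped by more than 0.6 rad (angle between can_mid's own z axis and vertical above 0.6 rad).
It fails at once if the bottle is tipped by more than 0.6 rad (angle between bottle_mid's own z axis and vertical above 0.6 rad).
It fails at once if the tub is tipped by more than 0.6 rad (angle between tub_mid's own z axis and vertical above 0.6 rad).
It fails at once if a little brass plug is moved by more than 15 mm (distance of any of plug_a, plug_b from where it was at the start of the episode above 0.015 m).
It also fails if it takes over 144 s, if anything falls off the work surface, if the arm or the gripper's body presses on something with over 40 N, if the wrist force passes 120 N, or if a joint passes its speed limit or range.

### The arm

A 6-joint arm with a two-finger parallel gripper is mounted at the origin on the work surface. World frame = base frame: x ahead of the robot, y to its left, z up, the work surface at z = 0. Lengths are in m, angles in rad, forces in N, time in s.
With the tool pointing down it reaches from about 0.275 to 0.85 m from the base axis. Payload 5.2 kg.
Tool frame: the origin (TCP) lies on the centre line of the jaws, within the pads' length; the fingertips stand 17 mm ahead of it and the grasp point (between the pads) lies 2 mm behind it; x points along the fingers, z is the direction in which the jaws open and shut, and the axes are right-handed (so a half turn about x gives the same grasp; the last joint's range is limited). The gripper opens to 85 mm and grips with 20 to 120 N. Pads are 22 mm wide; open, the fingers measure 114 mm over their backs; the gripper's body (76 mm by 85 mm) begins 54 mm behind the grasp point. The pads swing forward as they close: fully open they stand 13 mm farther back than shut.
Start: joints at [1.025, 0.259, 1.535, -0, 1.348, -0.203], TCP at [0.185, 0.518, 0.225] pointing down, gripper open.
Joint ranges: [-3.14, 3.14], [-0.91, 2.08], [0.19, 2.58], [-1.22, 4.36], [0.22, 2.71], [-3.12, 3.12]. Speed limits (rad/s): [2.57, 2.57, 3.14, 3.14, 3.14, 3.14].

### API

Orientations are given as a unit quaternion [x, y, z, w].
In Python, from cell import state, read_camera, camera_model, close_job gives the robot as it stands.
- The arm moves only by the shell command python3 -m creep 'ROWS' [FORCE]. ROWS is a JSON object of lists of equal length, an entry for each row: "translation": the shift along the world's x, y, z each as a share of 50 cm, from -1 to 1, a list of three; "yaw": the turn about the world's z as a share of 60 degrees, from -1 to 1; "gripper": the opening, from 0 (shut) to 1 (fully open). A call has 1 to 12 rows; each row shifts and turns the commanded pose from where the row before left it; what a row does not reach is not made up. A row lasts 1/12 s, in which the tool goes at most 41.7 mm and 7.16 degrees, less where a joint would pass 70% of its speed; a pose out of reach is approached as far as the arm can. A call with a number of a shift or a turn outside -1 to 1 is refused whole. A call with a gripper value outside its range is refused whole. The fingers move at their own pace and stop on an object; FORCE is the grip in N (left out, the last holds). Time passes only in rows, so rows that do not move let the fingers close. It gives the time, the measured TCP pose, the force and the opening at its end, in the units of the state.
- state(): the state, without advancing time (a new reading comes with each control period).
- read_camera(name): name is "side" or "top" or "wrist"; returns (picture, depth): 400x640x3 uint8, blue, green, red; 400x640 float32, m along the optical axis (not along the pixel's ray), 0 where there is no reading.
- camera_model(name): a dict with "camera_matrix" (3x3 intrinsics, pixels), "pose" (4x4, takes a point from camera to world coordinates). Camera axes: x right, y up, looking along -z (the intrinsics and any distortion apply to the point x, -y, -z); pixel columns grow to the right and rows downward; lengths in m; the calibration is good to about 2 mm. A picture is of the moment at which its call begins: read the wrist's pose just before it. camera_model takes no time and is no camera call; for the wrist camera it gives the pose at the moment of the call.
- close_job(): hands the job in, once; it reports no verdict.
The state is a dict: "time_s": time; "qpos": joint angles; "joint_vel": joint speeds; "joint_efforts": joint torques, N m; "tool_pos": TCP position; "eef_rot": TCP orientation; "ft_force": force on the tool from outside, world axes, zero at the start; "torque": the same for the moment, N m; "finger_gap": opening from 0.0 (shut) to 1.0 (fully open).
Only numpy, scipy, OpenCV 4.12 (cv2) and the standard library are available. Lean on these libraries where they do the work, as an engineer would, in place of code of your own. Each camera call takes 0.05 s, during which the arm holds its last target. There are 200 camera calls.

## Working session

There is one attempt and no reset: what is moved stays moved. The work goes in short steps, Python scripts to look and compute and a shell command to move; the robot and the scene stay as the last step left them, time stands still between calls to the robot, and variables do not carry over. Pictures are saved under pics/ and viewed, on a budget of 14 in all, crops included, one or two more only if the job needs it, and the job is handed in when it is done.

```bash
mkdir -p pics; ls
cat > h.py <<'E'
import numpy as np, cv2
from cell import state, read_camera, camera_model, close_job
def snap(name):
    m=camera_model(name); im,d=read_camera(name)
    return im,d,np.array(m["camera_matrix"]),np.array(m["pose"])
def cloud(d,K,P):
    v,u=np.indices(d.shape); 
    p=np.stack([(u-K[0,2])/K[0,0]*d,-(v-K[1,2])/K[1,1]*d,-d],-1)
    w=p@P[:3,:3].T+P[:3,3]; w[d<=0]=np.nan
    return w
E
python3 - <<'E'
from h import *
for n in ["top","side"]:
    im,d,K,P=snap(n); cv2.imwrite(f"pics/{n}0.png",im); np.savez(f"{n}0.npz",im=im,d=d,K=K,P=P)
    print(n,K.round(1).tolist(),P.round(3).tolist(),camera_model(n).keys())
s=state();print(s["tool_pos"],s["eef_rot"],s["time_s"],s["finger_gap"])
E
```

```text
pics
top [[471.3, 0.0, 324.6], [0.0, 471.3, 193.7], [0.0, 0.0, 1.0]] [[-0.019, 0.986, -0.165, 0.448], [-1.0, -0.023, -0.019, -0.017], [-0.022, 0.165, 0.986, 1.067], [0.0, 0.0, 0.0, 1.0]] dict_keys(['camera_matrix', 'pose'])
side [[488.6, 0.0, 322.0], [0.0, 488.6, 200.0], [0.0, 0.0, 1.0]] [[-0.964, 0.189, -0.189, 0.393], [-0.267, -0.663, 0.7, 0.673], [0.007, 0.725, 0.689, 0.765], [0.0, 0.0, 0.0, 1.0]] dict_keys(['camera_matrix', 'pose'])
[0.18458676 0.51757868 0.22446573] [-0.40760663  0.57849747  0.40715631  0.5774264 ] 0.1 0.9982132809024693
```

View pics/top0.png

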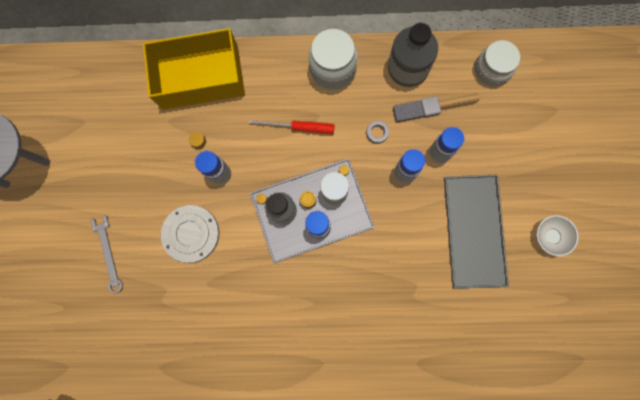

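View pics/side0.png

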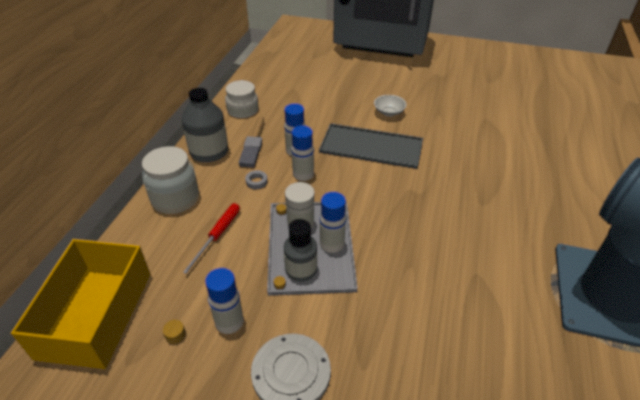

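Top view: spray-can lookalikes are at (317,225), (208,165), (411,165) and (450,142). The one at (317,225) stands in the stock tray and is lowest in the picture, so nearest the base. Bottle cap is at (278,204), tub at (334,186), cartridge at (307,200), plugs at (262,199) and (344,170). The side tray is at (476,232) on the right and the press foot at (190,234) on the left.

```bash
cat > loc.py <<'E'
from h import *
top=np.load("top0.npz"); side=np.load("side0.npz")
C={n:cloud(z["d"],z["K"],z["P"]).reshape(-1,3) for n,z in(("top",top),("side",side))}
def circ(p,r):   # fit circle of known radius
    from scipy.optimize import least_squares
    c0=(p[:,:2].min(0)+p[:,:2].max(0))/2
    return c0
def px(u,v):
    w=cloud(top["d"],top["K"],top["P"]);return w[v,u]
for nm,(u,v) in dict(can=(317,220),bottle=(277,202),tub=(334,184),cart=(307,198),pa=(262,198),pb=(344,169),can2=(208,161),can3=(411,160),can4=(450,138),seat=(190,234)).items():
    g=px(u,v); out=[]
    for n in C:
        c=C[n]; m=(np.hypot(*(c[:,:2]-g[:2]).T)<.045)&(abs(c[:,2]-g[2])<.006)
        q=c[m].astype(np.float32)
        (cx,cy),r=cv2.minEnclosingCircle(np.ascontiguousarray(q[:,:2]))if len(q)>3 else((0,0),0)
        out+= [n,len(q),np.round([cx,cy,r,np.median(q[:,2]) if len(q) else 0],4).tolist()]
    print(nm,g.round(3),out, "range",np.hypot(*g[:2]).round(3))
# tray rectangles from top cloud heights
w=C["top"]
for nm,(u,v),R,zr in(("stock",(312,211),.16,(.0015,.0165)),("side",(476,232),.16,(.0015,.0165))):
    g=px(u,v)[:2]; m=(np.hypot(*(w[:,:2]-g).T)<R)&(w[:,2]>zr[0])&(w[:,2]<zr[1])
    mm=m.reshape(400,640).astype(np.uint8); mm=cv2.morphologyEx(mm,cv2.MORPH_OPEN,np.ones((3,3)))
    n,l,st,_=cv2.connectedComponentsWithStats(mm); k=1+st[1:,4].argmax()
    q=w[(l==k).ravel()].astype(np.float32)
    print(nm,len(q),cv2.minAreaRect(np.ascontiguousarray(q[:,:2])),np.percentile(q[:,2],[5,50,95]).round(4))
E
python3 loc.py
python3 -c "
import cv2;i=cv2.imread('pics/top0.png');cv2.imwrite('pics/crop1.png',cv2.resize(i[120:280,150:520],None,fx=2.1,fy=2.1,interpolation=cv2.INTER_CUBIC))"
```

```text
can [0.553 0.017 0.127] ['top', 440, [0.5491, 0.0183, 0.0241, 0.1283], 'side', 394, [0.549, 0.0192, 0.0247, 0.1288]] range 0.553
bottle [0.591 0.098 0.125] ['top', 327, [0.5906, 0.1001, 0.0209, 0.1253], 'side', 352, [0.5911, 0.1009, 0.022, 0.1257]] range 0.6
tub [ 0.632 -0.018  0.095] ['top', 625, [0.6287, -0.0185, 0.03, 0.0954], 'side', 522, [0.6286, -0.0181, 0.0311, 0.0958]] range 0.632
cart [0.612 0.042 0.038] ['top', 164, [0.5921, 0.0343, 0.0388, 0.0419], 'side', 23, [0.6043, 0.0223, 0.0396, 0.0391]] range 0.614
pa [0.618 0.145 0.018] ['top', 128, [0.6131, 0.137, 0.0409, 0.0159], 'side', 247, [0.6128, 0.1349, 0.0436, 0.0168]] range 0.635
pb [ 0.68  -0.042  0.018] ['top', 109, [0.6674, -0.036, 0.0411, 0.0161], 'side', 102, [0.6799, -0.0283, 0.0334, 0.017]] range 0.681
can2 [0.68  0.24  0.125] ['top', 400, [0.6808, 0.2451, 0.0242, 0.1239], 'side', 582, [0.6802, 0.2451, 0.0251, 0.1247]] range 0.722
can3 [ 0.672 -0.177  0.126] ['top', 414, [0.6734, -0.1813, 0.0242, 0.1247], 'side', 235, [0.672, -0.1804, 0.0253, 0.125]] range 0.695
can4 [ 0.717 -0.259  0.124] ['top', 413, [0.7181, -0.2638, 0.0239, 0.1245], 'side', 216, [0.7182, -0.2631, 0.0259, 0.1249]] range 0.762
seat [0.54  0.307 0.016] ['top', 1034, [0.54, 0.307, 0.0451, 0.0175], 'side', 1608, [0.5399, 0.3071, 0.0449, 0.0174]] range 0.621
stock 1294 ((0.6139521598815918, -0.032516367733478546), (0.17372950911521912, 0.1009444147348404), 17.52232551574707) [0.0019 0.0043 0.0124]
side 4738 ((0.5368236899375916, -0.3326259255409241), (0.2517487406730652, 0.12389837205410004), 0.6313463449478149) [0.002  0.0045 0.012 ]
```

View pics/crop1.png

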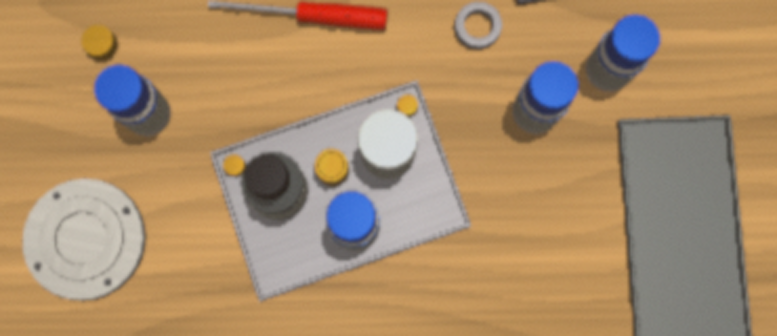

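Both views agree within 1 mm. Tops measure 128.5, 125.5 and 95.6 mm over the bench, which fits a 4 mm tray floor. The crop shows the blue-capped can at (351,217) standing inside the stock tray beside the brass cartridge (331,166). It is 0.55 m from the base against 0.70 to 0.76 m for the others, so it is the one meant.

First I move above it, turning the jaws along world y.

```bash
python3 -m creep '{"translation":[[0.045,-0.062,0],[0.045,-0.062,0],[0.045,-0.062,0],[0.045,-0.062,0],[0.045,-0.062,0],[0.045,-0.062,0],[0.045,-0.062,0],[0.045,-0.062,0],[0.045,-0.062,0],[0.045,-0.062,0],[0.045,-0.062,0],[0.045,-0.062,0]],"yaw":[0.0274,0.0274,0.0274,0.0274,0.0274,0.0274,0.0274,0.0274,0.0274,0.0274,0.0274,0.0274],"gripper":[1,1,1,1,1,1,1,1,1,1,1,1]}' 40
cat > st.py <<'E'
import sys
from h import *
s=state();p=np.array(s["tool_pos"]);x,y,z,w=s["eef_rot"]
print("t",round(s["time_s"],2),"pos",p.round(4),"gap",round(s["finger_gap"],3),"F",np.round(s["ft_force"],1),"jawdeg",np.degrees(np.arctan2(2*(y*z-w*x),2*(x*z+w*y))).round(1))
if len(sys.argv)>1: 
    t=np.array([float(a) for a in sys.argv[1:4]]); print("shares",((t-p)/.5).round(4))
E
python3 st.py 0.549 0.0187 0.2245
python3 - <<'E'
import cv2
from loc import *
im=top["im"];w=cloud(top["d"],top["K"],top["P"])
h=cv2.cvtColor(im,cv2.COLOR_BGR2HSV)
b=(h[...,1]>150)&(w[...,2]>.036)&(w[...,2]<.05)&(np.hypot(w[...,0]-.61,w[...,1]-.041)<.035)
print(b.sum(),cv2.minEnclosingCircle(np.ascontiguousarray(w[b][:,:2].astype(np.float32))),np.median(w[b],0))
E
```

```text
time_s: 1.1
tool_pos: [0.4554, 0.1442, 0.225]
eef_rot: [-0.501, 0.499, 0.501, 0.499]
ft_force: [0.7, 0.7, 1.2]
finger_gap: 1.003
t 1.1 pos [0.4554 0.1442 0.225 ] gap 1.003 F [0.7 0.7 1.2] jawdeg 90.2
shares [ 0.1873 -0.2511 -0.001 ]
can [0.553 0.017 0.127] ['top', 440, [0.5491, 0.0183, 0.0241, 0.1283], 'side', 394, [0.549, 0.0192, 0.0247, 0.1288]] range 0.553
bottle [0.591 0.098 0.125] ['top', 327, [0.5906, 0.1001, 0.0209, 0.1253], 'side', 352, [0.5911, 0.1009, 0.022, 0.1257]] range 0.6
tub [ 0.632 -0.018  0.095] ['top', 625, [0.6287, -0.0185, 0.03, 0.0954], 'side', 522, [0.6286, -0.0181, 0.0311, 0.0958]] range 0.632
cart [0.612 0.042 0.038] ['top', 164, [0.5921, 0.0343, 0.0388, 0.0419], 'side', 23, [0.6043, 0.0223, 0.0396, 0.0391]] range 0.614
pa [0.618 0.145 0.018] ['top', 128, [0.6131, 0.137, 0.0409, 0.0159], 'side', 247, [0.6128, 0.1349, 0.0436, 0.0168]] range 0.635
pb [ 0.68  -0.042  0.018] ['top', 109, [0.6674, -0.036, 0.0411, 0.0161], 'side', 102, [0.6799, -0.0283, 0.0334, 0.017]] range 0.681
can2 [0.68  0.24  0.125] ['top', 400, [0.6808, 0.2451, 0.0242, 0.1239], 'side', 582, [0.6802, 0.2451, 0.0251, 0.1247]] range 0.722
can3 [ 0.672 -0.177  0.126] ['top', 414, [0.6734, -0.1813, 0.0242, 0.1247], 'side', 235, [0.672, -0.1804, 0.0253, 0.125]] range 0.695
can4 [ 0.717 -0.259  0.124] ['top', 413, [0.7181, -0.2638, 0.0239, 0.1245], 'side', 216, [0.7182, -0.2631, 0.0259, 0.1249]] range 0.762
seat [0.54  0.307 0.016] ['top', 1034, [0.54, 0.307, 0.0451, 0.0175], 'side', 1608, [0.5399, 0.3071, 0.0449, 0.0174]] range 0.621
stock 1294 ((0.6139521598815918, -0.032516367733478546), (0.17372950911521912, 0.1009444147348404), 17.52232551574707) [0.0019 0.0043 0.0124]
side 4738 ((0.5368236899375916, -0.3326259255409241), (0.2517487406730652, 0.12389837205410004), 0.6313463449478149) [0.002  0.0045 0.012 ]
175 ((0.6098314523696899, 0.04078276455402374), 0.016804976388812065) [0.60946295 0.04146014 0.04260478]
```

```bash
python3 -m creep '{"translation":[[0.047,-0.063,0],[0.047,-0.063,0],[0.047,-0.063,0],[0.046,-0.062,0],[0,0,0],[0,0,0]],"yaw":[0,0,0,0,0,0],"gripper":[1,1,1,1,1,1]}'
python3 st.py 0.549 0.0187 0.107
python3 - <<'E'
from h import *
im,d,K,P=snap("wrist"); cv2.imwrite("pics/w1.png",im)
print(P.round(3).tolist())
w=cloud(d,K,P)
m=(w[...,2]>.11)&(w[...,2]<.14)&(np.hypot(w[...,0]-.549,w[...,1]-.019)<.05)
if m.sum()>5: print(m.sum(),cv2.minEnclosingCircle(np.ascontiguousarray(w[m][:,:2].astype(np.float32))),np.median(w[m][:,2]))
E
```

```text
time_s: 1.6
tool_pos: [0.5489, 0.0186, 0.2242]
eef_rot: [-0.499, 0.501, 0.5, 0.5]
ft_force: [-0.3, -0.4, -0.1]
finger_gap: 0.998
t 1.6 pos [0.5489 0.0186 0.2242] gap 0.998 F [-0.3 -0.4 -0.1] jawdeg 89.9
shares [ 2.000e-04  2.000e-04 -2.343e-01]
[[0.001, -0.961, -0.277, 0.478], [1.0, 0.001, 0.0, 0.019], [0.0, -0.277, 0.961, 0.373], [0.0, 0.0, 0.0, 1.0]]
2363 ((0.5486083626747131, 0.019768759608268738), 0.02393329329788685) 0.12884299038600297
```

View pics/w1.png

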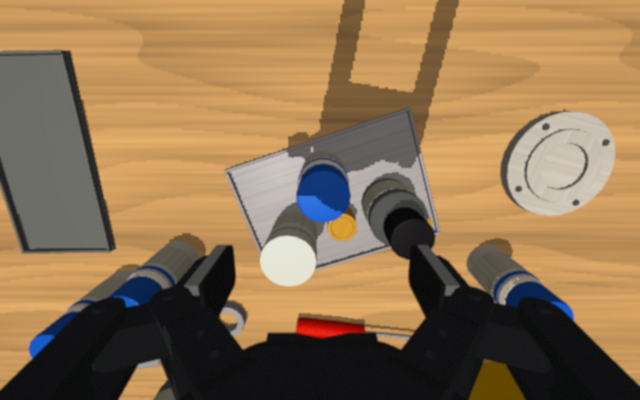

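The wrist view shows the can cap at (323,193), centred between the jaws. It measures (0.5486, 0.0198), within 1 mm of the fixed cameras. Descend and grip.

```bash
python3 -m creep '{"translation":[[0,0.001,-0.05],[0,0,-0.05],[0,0,-0.05],[0,0,-0.045],[0,0,-0.025],[0,0,-0.014],[0,0,0],[0,0,0],[0,0,0],[0,0,0],[0,0,0],[0,0,0]],"yaw":[0,0,0,0,0,0,0,0,0,0,0,0],"gripper":[1,1,1,1,1,1,1,0,0,0,0,0]}' 40; python3 st.py
```

```text
time_s: 2.65
tool_pos: [0.5494, 0.0209, 0.1098]
eef_rot: [0.501, -0.499, -0.499, -0.5]
ft_force: [-1.0, 0.6, 6.9]
finger_gap: 0.539
t 2.65 pos [0.5494 0.0209 0.1098] gap 0.539 F [-1.   0.6  6.9] jawdeg 90.1
```

```bash
python3 -m creep '{"translation":[[0,0,0],[0,0,0],[0,0,0],[0,0,0.02],[0,0,0.03],[0,0,0.05],[0,0,0.05],[0,0,0]],"yaw":[0,0,0,0,0,0,0,0],"gripper":[0,0,0,0,0,0,0,0]}' 40; python3 st.py 0.457 -0.3326 0.182
```

```text
time_s: 3.32
tool_pos: [0.5511, 0.0206, 0.1886]
eef_rot: [0.503, -0.498, -0.498, -0.501]
ft_force: [0.9, -0.1, -1.9]
finger_gap: 0.54
t 3.32 pos [0.5511 0.0206 0.1886] gap 0.54 F [ 0.9 -0.1 -1.9] jawdeg 90.1
shares [-0.1881 -0.7064 -0.0132]
```

```bash
python3 -m creep '{"translation":[[-0.01,-0.03,0],[-0.015,-0.06,0],[-0.018,-0.07,0],[-0.018,-0.07,0],[-0.018,-0.07,0],[-0.018,-0.07,0],[-0.018,-0.07,0],[-0.018,-0.07,0],[-0.018,-0.07,0],[-0.015,-0.06,0],[-0.01,-0.04,0],[0,0,0]],"yaw":[0,0,0,0,0,0,0,0,0,0,0,0],"gripper":[0,0,0,0,0,0,0,0,0,0,0,0]}'; python3 -m creep '{"translation":[[0,0,0],[0,0,0]],"yaw":[0,0],"gripper":[0,0]}' ;python3 st.py 0.457 -0.3326 0.112
python3 - <<'E'
from h import *
im,d,K,P=snap("side"); w=cloud(d,K,P)
im2=im.copy();cv2.imwrite("pics/s1.png",im[60:300,200:520])
E
```

```text
time_s: 4.32
tool_pos: [0.4587, -0.3233, 0.1824]
eef_rot: [-0.499, 0.501, 0.499, 0.5]
ft_force: [-0.3, -0.4, -2.7]
finger_gap: 0.541
time_s: 4.48
tool_pos: [0.4599, -0.3182, 0.1825]
eef_rot: [-0.5, 0.5, 0.501, 0.5]
ft_force: [-0.3, -0.1, -3.3]
finger_gap: 0.536
t 4.48 pos [ 0.4599 -0.3182  0.1825] gap 0.536 F [-0.3 -0.1 -3.3] jawdeg 90.1
shares [-0.0058 -0.0288 -0.1409]
```

View pics/s1.png

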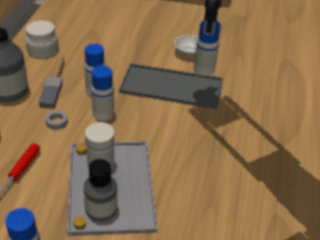

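The can hangs upright over the near end of the side tray, in the crop at about (207,50). Lower, release and retreat.

```bash
python3 -m creep '{"translation":[[-0.006,-0.028,-0.03],[0,0,-0.04],[0,0,-0.03],[0,0,-0.02],[0,0,-0.01],[0,0,-0.008],[0,0,-0.006],[0,0,-0.003],[0,0,0],[0,0,0],[0,0,0]],"yaw":[0,0,0,0,0,0,0,0,0,0,0],"gripper":[0,0,0,0,0,0,0,0,0,0,0]}';python3 st.py 0.457 -0.3326 0.107
```

```text
time_s: 5.45
tool_pos: [0.4576, -0.3333, 0.1102]
eef_rot: [0.501, -0.5, -0.5, -0.5]
ft_force: [-0.4, -0.1, -2.9]
finger_gap: 0.54
t 5.45 pos [ 0.4576 -0.3333  0.1102] gap 0.54 F [-0.4 -0.1 -2.9] jawdeg 90.1
shares [-0.0012  0.0013 -0.0065]
```

Still hanging (−2.9 N). Ease it down in small steps, then open and rise.

```bash
python3 -m creep '{"translation":[[0,0,-0.003],[0,0,-0.003],[0,0,-0.001],[0,0,0],[0,0,0]],"yaw":[0,0,0,0,0],"gripper":[0,0,0,0,0]}';python3 -m creep '{"translation":[[0,0,0],[0,0,0],[0,0,0],[0,0,0],[0,0,0],[0,0,0.01],[0,0,0.04],[0,0,0.06],[0,0,0.06],[0,0,0.05],[0,0,0]],"yaw":[0,0,0,0,0,0,0,0,0,0,0],"gripper":[1,1,1,1,1,1,1,1,1,1,1]}';python3 st.py 0.6286 -0.0183 0.21
```

```text
time_s: 5.87
tool_pos: [0.4585, -0.3339, 0.1098]
eef_rot: [0.502, -0.5, -0.499, -0.5]
ft_force: [-2.6, 2.6, 16.4]
finger_gap: 0.538
time_s: 6.78
tool_pos: [0.4595, -0.3352, 0.2225]
eef_rot: [0.504, -0.5, -0.497, -0.499]
ft_force: [0.4, -1.1, 0.3]
finger_gap: 1.002
t 6.78 pos [ 0.4595 -0.3352  0.2225] gap 1.002 F [ 0.4 -1.1  0.3] jawdeg 90.1
shares [ 0.3382  0.6338 -0.0249]
```

```bash
python3 -m creep '{"translation":[[0.015,0.03,0],[0.03,0.055,0],[0.035,0.065,0],[0.035,0.065,0],[0.035,0.065,0],[0.035,0.065,0],[0.035,0.065,0],[0.035,0.065,0],[0.035,0.065,-0.005],[0.03,0.055,-0.01],[0.02,0.04,-0.01],[0,0,0]],"yaw":[0,0,0,0,0,0,0,0,0,0,0,0],"gripper":[1,1,1,1,1,1,1,1,1,1,1,1]}'; python3 -m creep '{"translation":[[0,0,0],[0,0,0]],"yaw":[0,0],"gripper":[1,1]}' ;python3 st.py 0.6286 -0.0183 0.085
python3 - <<'E'
from h import *
im,d,K,P=snap("top"); w=cloud(d,K,P)
m=(w[...,2]>.11)&(w[...,2]<.14)&(np.hypot(w[...,0]-.457,w[...,1]+.333)<.04)
print(m.sum(),cv2.minEnclosingCircle(np.ascontiguousarray(w[m][:,:2].astype(np.float32))),np.median(w[m][:,2]))
E
```

```text
time_s: 7.78
tool_pos: [0.628, -0.0108, 0.2018]
eef_rot: [-0.5, 0.498, 0.503, 0.499]
ft_force: [0.0, 0.1, -0.2]
finger_gap: 1.0
time_s: 7.95
tool_pos: [0.627, -0.0159, 0.2033]
eef_rot: [-0.5, 0.5, 0.501, 0.499]
ft_force: [0.3, -0.1, 0.7]
finger_gap: 1.004
t 7.95 pos [ 0.627  -0.0159  0.2033] gap 1.004 F [ 0.3 -0.1  0.7] jawdeg 90.1
shares [ 0.0033 -0.0048 -0.2366]
529 ((0.4578183889389038, -0.3354380130767822), 0.02453511580824852) 0.12855745266154728
```

```bash
python3 -m creep '{"translation":[[0.003,-0.005,-0.05],[0,0,-0.06],[0,0,-0.06],[0,0,-0.04],[0,0,-0.022],[0,0,-0.014],[0,0,0],[0,0,0],[0,0,0],[0,0,0],[0,0,0],[0,0,0]],"yaw":[0,0,0,0,0,0,0,0,0,0,0,0],"gripper":[1,1,1,1,1,1,1,0,0,0,0,0]}' 40; python3 -m creep '{"translation":[[0,0,0],[0,0,0],[0,0,0],[0,0,0]],"yaw":[0,0,0,0],"gripper":[0,0,0,0]}';python3 st.py 0.617 -0.3326 0.16
```

```text
time_s: 9.0
tool_pos: [0.6303, -0.0182, 0.0832]
eef_rot: [0.502, -0.499, -0.499, -0.5]
ft_force: [-1.0, 0.8, 6.4]
finger_gap: 0.667
time_s: 9.33
tool_pos: [0.6303, -0.0182, 0.0832]
eef_rot: [0.502, -0.499, -0.499, -0.5]
ft_force: [-0.6, 0.5, 6.5]
finger_gap: 0.668
t 9.33 pos [ 0.6303 -0.0182  0.0832] gap 0.668 F [-0.6  0.5  6.5] jawdeg 90.1
shares [-0.0267 -0.6288  0.1536]
```

```bash
python3 -m creep '{"translation":[[0,0,0.02],[0,0,0.04],[0,0,0.05],[0,0,0.05],[-0.02,-0.03,0.02],[-0.032,-0.056,0],[-0.032,-0.056,0],[-0.032,-0.056,0],[-0.032,-0.056,0],[-0.032,-0.056,0],[0,-0.03,0],[0,0,0]],"yaw":[0,0,0,0,0,0,0,0,0,0,0,0],"gripper":[0,0,0,0,0,0,0,0,0,0,0,0]}'; python3 -m creep '{"translation":[[0.01,-0.03,0],[0.025,-0.05,0],[0.03,-0.06,0],[0.03,-0.06,0],[0.03,-0.05,0],[0.02,-0.03,0],[0.005,-0.01,0],[0,0,0],[0,0,0],[0,0,0]],"yaw":[0,0,0,0,0,0,0,0,0,0],"gripper":[0,0,0,0,0,0,0,0,0,0]}' ;python3 st.py 0.617 -0.3326 0.083
```

```text
time_s: 10.33
tool_pos: [0.5384, -0.1915, 0.1716]
eef_rot: [-0.5, 0.501, 0.499, 0.5]
ft_force: [0.8, 0.5, -2.1]
finger_gap: 0.66
time_s: 11.17
tool_pos: [0.6137, -0.3313, 0.1706]
eef_rot: [-0.5, 0.499, 0.501, 0.499]
ft_force: [-0.2, -0.1, -1.8]
finger_gap: 0.664
t 11.17 pos [ 0.6137 -0.3313  0.1706] gap 0.664 F [-0.2 -0.1 -1.8] jawdeg 90.2
shares [ 0.0066 -0.0026 -0.1752]
```

```bash
python3 -m creep '{"translation":[[0.005,-0.003,-0.03],[0,0,-0.04],[0,0,-0.04],[0,0,-0.03],[0,0,-0.016],[0,0,-0.009],[0,0,-0.006],[0,0,-0.004],[0,0,-0.003],[0,0,0],[0,0,0],[0,0,0]],"yaw":[0,0,0,0,0,0,0,0,0,0,0,0],"gripper":[0,0,0,0,0,0,0,0,0,0,0,0]}';python3 st.py
```

```text
time_s: 12.17
tool_pos: [0.6171, -0.3346, 0.0833]
eef_rot: [0.501, -0.499, -0.5, -0.5]
ft_force: [-0.2, 2.8, 5.9]
finger_gap: 0.664
t 12.17 pos [ 0.6171 -0.3346  0.0833] gap 0.664 F [-0.2  2.8  5.9] jawdeg 90.1
```

```bash
python3 -m creep '{"translation":[[0,0,0],[0,0,0],[0,0,0],[0,0,0],[0,0,0],[0,0,0.02],[0,0,0.05],[0,0,0.06],[0,0,0.06],[0,0,0.06],[0,0.03,0.02],[0,0.06,0]],"yaw":[0,0,0,0,0,0,0,0,0,0,0,0],"gripper":[1,1,1,1,1,1,1,1,1,1,1,1]}';  python3 -m creep '{"translation":[[0,0.07,0],[0,0.075,0],[-0.01,0.075,0],[-0.01,0.075,0],[-0.01,0.075,0],[-0.01,0.075,0],[-0.01,0.075,0],[0,0.075,0],[0,0.075,0],[0,0.06,0],[0,0.04,0],[0,0,0]],"yaw":[0,0,0,0,0,0,0,0,0,0,0,0],"gripper":[1,1,1,1,1,1,1,1,1,1,1,1]}' ; python3 -m creep '{"translation":[[0,0,0],[0,0,0]],"yaw":[0,0],"gripper":[1,1]}';python3 st.py 0.591 0.1005 0.105
python3 - <<'E'
from h import *
im,d,K,P=snap("wrist"); w=cloud(d,K,P)
m=(w[...,2]>.115)&(w[...,2]<.14)&(np.hypot(w[...,0]-.591,w[...,1]-.1)<.035)
print(m.sum(),cv2.minEnclosingCircle(np.ascontiguousarray(w[m][:,:2].astype(np.float32))),np.median(w[m][:,2]))
im,d,K,P=snap("top"); w=cloud(d,K,P)
m=(w[...,2]>.085)&(w[...,2]<.11)&(np.hypot(w[...,0]-.617,w[...,1]+.333)<.04)
print(m.sum(),cv2.minEnclosingCircle(np.ascontiguousarray(w[m][:,:2].astype(np.float32))),np.median(w[m][:,2]))
E
```

```text
time_s: 13.17
tool_pos: [0.6176, -0.2932, 0.2215]
eef_rot: [0.503, -0.5, -0.496, -0.501]
ft_force: [1.0, 0.4, 0.7]
finger_gap: 1.002
time_s: 14.17
tool_pos: [0.5902, 0.1004, 0.2169]
eef_rot: [-0.501, 0.498, 0.502, 0.499]
ft_force: [0.3, 0.0, -0.4]
finger_gap: 1.001
time_s: 14.33
tool_pos: [0.5911, 0.0953, 0.2167]
eef_rot: [0.501, -0.5, -0.5, -0.499]
ft_force: [-0.5, -0.8, 1.0]
finger_gap: 0.994
t 14.33 pos [0.5911 0.0953 0.2167] gap 0.994 F [-0.5 -0.8  1. ] jawdeg 90.1
shares [-2.000e-04  1.050e-02 -2.234e-01]
1842 ((0.590187668800354, 0.10188867151737213), 0.021037502214312553) 0.12592787829930466
670 ((0.6161906123161316, -0.33412376046180725), 0.030690232291817665) 0.0957347312236545
```

```bash
python3 -m creep '{"translation":[[0,0.011,-0.04],[0,0,-0.05],[0,0,-0.05],[0,0,-0.04],[0,0,-0.025],[0,0,-0.016],[0,0,0],[0,0,0],[0,0,0],[0,0,0],[0,0,0],[0,0,0]],"yaw":[0,0,0,0,0,0,0,0,0,0,0,0],"gripper":[1,1,1,1,1,1,1,0,0,0,0,0]}' 40; python3 -m creep '{"translation":[[0,0,0],[0,0,0],[0,0,0],[0,0,0]],"yaw":[0,0,0,0],"gripper":[0,0,0,0]}';python3 st.py 0.537 -0.3326 0.19
```

```text
time_s: 15.43
tool_pos: [0.5923, 0.1011, 0.1077]
eef_rot: [0.501, -0.499, -0.5, -0.5]
ft_force: [-0.3, 0.2, 4.8]
finger_gap: 0.471
time_s: 15.77
tool_pos: [0.5923, 0.1011, 0.1077]
eef_rot: [0.501, -0.499, -0.5, -0.5]
ft_force: [0.3, 1.4, 6.3]
finger_gap: 0.466
t 15.77 pos [0.5923 0.1011 0.1077] gap 0.466 F [0.3 1.4 6.3] jawdeg 90.1
shares [-0.1106 -0.8675  0.1646]
```

```bash
python3 -m creep '{"translation":[[0,0,0.02],[0,0,0.04],[0,0,0.06],[0,0,0.06],[0,-0.02,0.06],[-0.01,-0.05,0.04],[-0.01,-0.07,0],[-0.01,-0.075,0],[-0.01,-0.075,0],[-0.01,-0.075,0],[-0.01,-0.075,0],[-0.01,-0.075,0]],"yaw":[0,0,0,0,0,0,0,0,0,0,0,0],"gripper":[0,0,0,0,0,0,0,0,0,0,0,0]}'; python3 -m creep '{"translation":[[-0.01,-0.075,0],[-0.01,-0.075,0],[-0.01,-0.075,0],[-0.01,-0.06,0],[0,-0.04,0],[0,-0.02,0],[0,0,0],[0,0,0],[0,0,0],[0,0,0]],"yaw":[0,0,0,0,0,0,0,0,0,0],"gripper":[0,0,0,0,0,0,0,0,0,0]}' ;python3 st.py 0.537 -0.3326 0.108
```

```text
time_s: 16.77
tool_pos: [0.5553, -0.1578, 0.2463]
eef_rot: [-0.5, 0.5, 0.501, 0.499]
ft_force: [-0.1, -0.3, -2.8]
finger_gap: 0.469
time_s: 17.6
tool_pos: [0.5367, -0.3271, 0.2464]
eef_rot: [-0.501, 0.499, 0.501, 0.499]
ft_force: [-0.0, -1.2, -3.4]
finger_gap: 0.466
t 17.6 pos [ 0.5367 -0.3271  0.2464] gap 0.466 F [-0.  -1.2 -3.4] jawdeg 90.2
shares [ 0.0006 -0.011  -0.2768]
```

```bash
python3 -m creep '{"translation":[[0,-0.01,-0.04],[0,0,-0.055],[0,0,-0.055],[0,0,-0.05],[0,0,-0.03],[0,0,-0.02],[0,0,-0.012],[0,0,-0.008],[0,0,-0.006],[0,0,-0.004],[0,0,0],[0,0,0]],"yaw":[0,0,0,0,0,0,0,0,0,0,0,0],"gripper":[0,0,0,0,0,0,0,0,0,0,0,0]}';python3 -m creep '{"translation":[[0,0,0],[0,0,0]],"yaw":[0,0],"gripper":[0,0]}'
```

```text
time_s: 18.6
tool_pos: [0.5371, -0.3344, 0.1078]
eef_rot: [0.501, -0.499, -0.499, -0.5]
ft_force: [0.3, 1.5, 2.5]
finger_gap: 0.47
time_s: 18.77
tool_pos: [0.5371, -0.3344, 0.1078]
eef_rot: [0.501, -0.499, -0.499, -0.5]
ft_force: [-0.0, 1.7, 5.4]
finger_gap: 0.468
```

```bash
python3 -m creep '{"translation":[[0,0,0],[0,0,0],[0,0,0],[0,0,0],[0,0,0],[0,0,0.02],[0,0,0.05],[0,0,0.06],[0,0,0.06],[0,0,0.03],[0,0,0],[0,0,0]],"yaw":[0,0,0,0,0,0,0,0,0,0,0,0],"gripper":[1,1,1,1,1,1,1,1,1,1,1,1]}';  python3 -m creep '{"translation":[[0.01,0.04,0],[0.015,0.075,0],[0.015,0.075,0],[0.015,0.075,0],[0.015,0.075,0],[0.015,0.075,0],[0.015,0.075,0],[0.015,0.075,0],[0.015,0.075,0],[0.015,0.06,0],[0,0.04,0],[0,0.01,0]],"yaw":[0,0,0,0,0,0,0,0,0,0,0,0],"gripper":[1,1,1,1,1,1,1,1,1,1,1,1]}' ; python3 -m creep '{"translation":[[0,0,0],[0,0,0],[0,0,0]],"yaw":[0,0,0],"gripper":[1,1,1]}';python3 st.py 0.6098 0.0408 0.034
cat > chk.py <<'E'
from h import *
import sys
im,d,K,P=snap(sys.argv[1]); w=cloud(d,K,P); hsv=cv2.cvtColor(im,cv2.COLOR_BGR2HSV)
if len(sys.argv)>2: cv2.imwrite(sys.argv[2],im)
for nm,xy,z in [a for a in (("can",(.457,-.334),.1285),("bot",(.537,-.334),.1255),("tub",(.617,-.334),.0957),("can@",(.549,.019),.1285),("bot@",(.5906,.101),.1255),("tub@",(.6286,-.0183),.0957),("cart",(.6098,.0408),.0435),("cart@",(.54,.307),.056))]:
    m=(abs(w[...,2]-z)<.006)&(np.hypot(w[...,0]-xy[0],w[...,1]-xy[1])<.036)
    if m.sum()>20:
        (x,y),r=cv2.minEnclosingCircle(np.ascontiguousarray(w[m][:,:2].astype(np.float32))); print(nm,m.sum(),round(x,4),round(y,4),"r",round(r,4),"z",np.median(w[m][:,2]).round(4))
E
python3 chk.py wrist; python3 chk.py top pics/t2.png
```

```text
time_s: 19.77
tool_pos: [0.5368, -0.3343, 0.2177]
eef_rot: [0.501, -0.5, -0.499, -0.5]
ft_force: [0.1, 0.1, -0.1]
finger_gap: 1.005
time_s: 20.77
tool_pos: [0.6076, 0.045, 0.2141]
eef_rot: [-0.5, 0.499, 0.503, 0.498]
ft_force: [-0.4, -0.3, -1.0]
finger_gap: 0.997
time_s: 21.02
tool_pos: [0.6085, 0.0397, 0.2155]
eef_rot: [-0.5, 0.5, 0.5, 0.499]
ft_force: [-0.3, -0.8, 0.1]
finger_gap: 1.001
t 21.02 pos [0.6085 0.0397 0.2155] gap 1.001 F [-0.3 -0.8  0.1] jawdeg 90.0
shares [ 0.0026  0.0022 -0.363 ]
cart 790 0.6113 0.0429 r 0.018 z 0.0435
can 485 0.4577 -0.3355 r 0.0244 z 0.1287
bot 358 0.5348 -0.3347 r 0.0213 z 0.1257
tub 649 0.6156 -0.3343 r 0.0303 z 0.0958
cart 115 0.6116 0.0428 r 0.0179 z 0.043
```

View pics/t2.png

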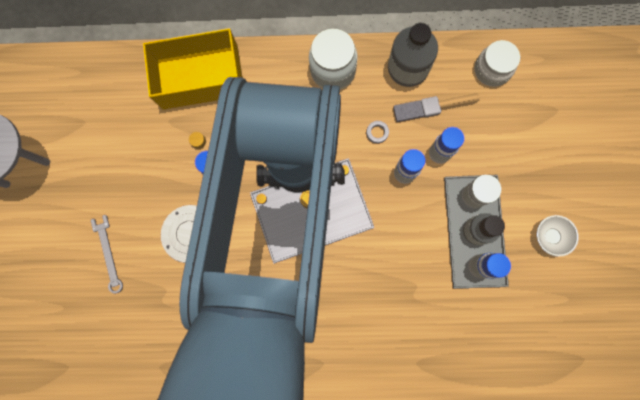

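All three stand upright on the side tray at (485,190), (490,227) and (496,265). Wrist and top views both put the cartridge at (0.6114, 0.0428). Grasp it.

```bash
python3 -m creep '{"translation":[[0.0055,0.006,-0.04],[0,0,-0.06],[0,0,-0.06],[0,0,-0.06],[0,0,-0.06],[0,0,-0.04],[0,0,-0.03],[0,0,-0.016],[0,0,0],[0,0,0],[0,0,0],[0,0,0]],"yaw":[0,0,0,0,0,0,0,0,0,0,0,0],"gripper":[1,1,1,1,1,1,1,1,1,0,0,0]}' 40; python3 -m creep '{"translation":[[0,0,0],[0,0,0],[0,0,0],[0,0,0],[0,0,0]],"yaw":[0,0,0,0,0],"gripper":[0,0,0,0,0]}';python3 st.py 0.54 0.307 0.12
```

```text
time_s: 22.12
tool_pos: [0.6127, 0.0437, 0.0348]
eef_rot: [0.501, -0.499, -0.5, -0.5]
ft_force: [0.4, -0.8, -0.5]
finger_gap: 0.604
time_s: 22.53
tool_pos: [0.6126, 0.0439, 0.0347]
eef_rot: [0.501, -0.499, -0.5, -0.5]
ft_force: [-0.7, -0.4, 6.0]
finger_gap: 0.371
t 22.53 pos [0.6126 0.0439 0.0347] gap 0.371 F [-0.7 -0.4  6. ] jawdeg 90.1
shares [-0.1452  0.5263  0.1707]
```

```bash
python3 -m creep '{"translation":[[0,0,0.02],[0,0,0.04],[0,0,0.05],[0,0,0.05],[-0.01,0.03,0.02],[-0.02,0.06,0],[-0.025,0.075,0],[-0.025,0.075,0],[-0.025,0.075,0],[-0.02,0.075,0],[-0.015,0.06,0],[0,0.04,0]],"yaw":[0,0,0,0,0,0,0,0,0,0,0,0],"gripper":[0,0,0,0,0,0,0,0,0,0,0,0]}'; python3 -m creep '{"translation":[[0,0.02,0],[0,0.01,0],[0,0,0],[0,0,0],[0,0,0]],"yaw":[0,0,0,0,0],"gripper":[0,0,0,0,0]}' ;python3 st.py 0.541 0.307 0.0467
python3 - <<'E'
from h import *
im,d,K,P=snap("wrist"); cv2.imwrite("pics/w2.png",im)
E
```

```text
time_s: 23.53
tool_pos: [0.5379, 0.2929, 0.1227]
eef_rot: [-0.5, 0.5, 0.502, 0.498]
ft_force: [-0.4, -0.7, -3.0]
finger_gap: 0.374
time_s: 23.95
tool_pos: [0.5418, 0.3026, 0.123]
eef_rot: [-0.5, 0.5, 0.5, 0.5]
ft_force: [0.5, 0.4, -2.5]
finger_gap: 0.373
t 23.95 pos [0.5418 0.3026 0.123 ] gap 0.373 F [ 0.5  0.4 -2.5] jawdeg 90.0
shares [-0.0017  0.0089 -0.1526]
```

View pics/w2.png

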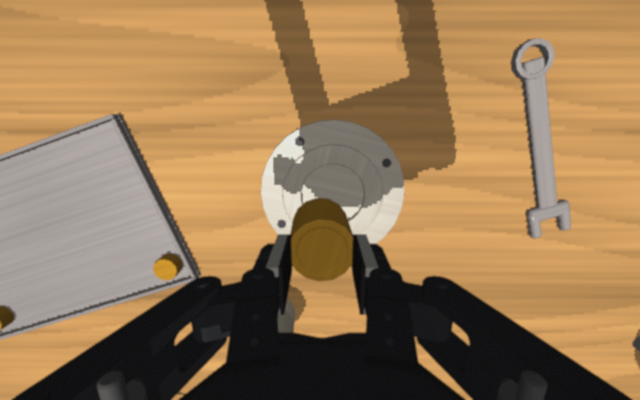

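The cartridge is held upright at (322,240), just over the press foot at (332,185) as seen from behind. Lower it with the remaining correction.

```bash
python3 -m creep '{"translation":[[-0.002,0.009,-0.03],[0,0,-0.04],[0,0,-0.035],[0,0,-0.02],[0,0,-0.012],[0,0,-0.008],[0,0,-0.005],[0,0,-0.003],[0,0,-0.003],[0,0,0],[0,0,0],[0,0,0]],"yaw":[0,0,0,0,0,0,0,0,0,0,0,0],"gripper":[0,0,0,0,0,0,0,0,0,0,0,0]}'; python3 st.py
```

```text
time_s: 25.0
tool_pos: [0.5416, 0.3085, 0.0468]
eef_rot: [0.501, -0.499, -0.5, -0.5]
ft_force: [-0.7, -3.8, 6.8]
finger_gap: 0.371
t 25.0 pos [0.5416 0.3085 0.0468] gap 0.371 F [-0.7 -3.8  6.8] jawdeg 90.1
```

```bash
python3 -m creep '{"translation":[[0,0,0],[0,0,0],[0,0,0],[0,0,0],[0,0,0],[0,0,0.02],[0,0,0.05],[0,0,0.07],[0,0,0.07],[0,0,0.07],[0,0,0.06],[0,0,0]],"yaw":[0,0,0,0,0,0,0,0,0,0,0,0],"gripper":[1,1,1,1,1,1,1,1,1,1,1,1]}';  python3 -m creep '{"translation":[[0,-0.05,0],[0,-0.078,0],[0,-0.078,0],[0,-0.078,0],[0,-0.078,0],[0,-0.078,0],[0,-0.078,0],[0,-0.078,0],[0,-0.078,0],[0,-0.078,0],[0,-0.078,0],[0,-0.078,0]],"yaw":[0,0,0,0,0,0,0,0,0,0,0,0],"gripper":[1,1,1,1,1,1,1,1,1,1,1,1]}';python3 -m creep '{"translation":[[0,-0.078,0],[0,-0.078,0],[0,-0.078,0],[0,-0.06,0],[0,-0.04,0],[0,-0.02,0],[0,0,0],[0,0,0],[0,0,0]],"yaw":[0,0,0,0,0,0,0,0,0],"gripper":[1,1,1,1,1,1,1,1,1]}';python3 chk.py top; python3 chk.py wrist; python3 chk.py side; python3 st.py 0.5365 -0.3344 0.105
```

```text
time_s: 26.0
tool_pos: [0.5439, 0.3099, 0.224]
eef_rot: [-0.502, 0.495, 0.498, 0.504]
ft_force: [-0.1, -0.3, 0.7]
finger_gap: 0.997
time_s: 27.0
tool_pos: [0.5403, -0.1473, 0.2159]
eef_rot: [0.501, -0.499, -0.5, -0.5]
ft_force: [0.5, 0.5, -0.0]
finger_gap: 1.005
time_s: 27.75
tool_pos: [0.5407, -0.3208, 0.2154]
eef_rot: [-0.5, 0.499, 0.501, 0.5]
ft_force: [-0.1, -0.2, 0.4]
finger_gap: 1.003
bot 250 0.5346 -0.3349 r 0.0208 z 0.1258
tub 640 0.6145 -0.335 r 0.0305 z 0.0957
cart@ 214 0.5406 0.3056 r 0.0182 z 0.0547
can 3176 0.4575 -0.3353 r 0.024 z 0.1289
bot 1841 0.5354 -0.3334 r 0.0211 z 0.126
tub 2501 0.6155 -0.3336 r 0.0304 z 0.096
can 208 0.4586 -0.3361 r 0.0256 z 0.1287
bot 164 0.5335 -0.3352 r 0.0235 z 0.126
tub 298 0.6143 -0.3354 r 0.0339 z 0.096
cart@ 398 0.5406 0.306 r 0.0184 z 0.0552
t 27.9 pos [ 0.5409 -0.3209  0.2156] gap 1.003 F [-0.8 -0.6 -0.2] jawdeg 90.2
shares [-0.0089 -0.0271 -0.2211]
```

The cartridge is in the recess at (0.5406, 0.3058), 1 mm off the seat centre, with its top about 55 mm over the bench, so it sits on the floor. Now the bottle goes back.

```bash
python3 -m creep '{"translation":[[-0.012,-0.026,0],[0,0,-0.05],[0,0,-0.05],[0,0,-0.05],[0,0,-0.035],[0,0,-0.02],[0,0,-0.015],[0,0,0],[0,0,0],[0,0,0],[0,0,0],[0,0,0]],"yaw":[0,0,0,0,0,0,0,0,0,0,0,0],"gripper":[1,1,1,1,1,1,1,1,0,0,0,0]}' 40; python3 -m creep '{"translation":[[0,0,0],[0,0,0],[0,0,0],[0,0,0],[0,0,0]],"yaw":[0,0,0,0,0],"gripper":[0,0,0,0,0]}'; python3 -m creep '{"translation":[[0,0,0.02],[0,0,0.04],[0,0,0.06],[0,0,0.06],[0,0.02,0.06],[0.01,0.05,0.04],[0.01,0.07,0],[0.01,0.075,0],[0.01,0.075,0],[0.01,0.075,0],[0.01,0.075,0],[0.01,0.075,0]],"yaw":[0,0,0,0,0,0,0,0,0,0,0,0],"gripper":[0,0,0,0,0,0,0,0,0,0,0,0]}'; python3 -m creep '{"translation":[[0.015,0.075,0],[0.015,0.075,0],[0.01,0.075,0],[0.01,0.06,0],[0,0.04,0],[0,0.02,0],[0,0,0],[0,0,0],[0,0,0],[0,0,0]],"yaw":[0,0,0,0,0,0,0,0,0,0],"gripper":[0,0,0,0,0,0,0,0,0,0]}' ;python3 st.py 0.5915 0.101 0.108
```

```text
time_s: 28.9
tool_pos: [0.5353, -0.3358, 0.1067]
eef_rot: [0.501, -0.499, -0.5, -0.5]
ft_force: [0.1, 0.3, 7.2]
finger_gap: 0.469
time_s: 29.32
tool_pos: [0.5353, -0.3359, 0.1068]
eef_rot: [0.501, -0.499, -0.5, -0.5]
ft_force: [-0.9, 1.4, 5.7]
finger_gap: 0.471
time_s: 30.32
tool_pos: [0.5691, -0.0762, 0.2454]
eef_rot: [-0.5, 0.5, 0.501, 0.5]
ft_force: [0.8, -0.8, -3.0]
finger_gap: 0.47
time_s: 31.15
tool_pos: [0.5946, 0.0928, 0.2452]
eef_rot: [-0.5, 0.5, 0.5, 0.5]
ft_force: [-0.0, -0.3, -2.8]
finger_gap: 0.468
t 31.15 pos [0.5946 0.0928 0.2452] gap 0.468 F [-0.  -0.3 -2.8] jawdeg 90.0
shares [-0.0063  0.0164 -0.2745]
```

```bash
python3 -m creep '{"translation":[[-0.0075,0.0165,-0.04],[0,0,-0.055],[0,0,-0.055],[0,0,-0.05],[0,0,-0.03],[0,0,-0.02],[0,0,-0.012],[0,0,-0.008],[0,0,-0.006],[0,0,-0.003],[0,0,0],[0,0,0]],"yaw":[0,0,0,0,0,0,0,0,0,0,0,0],"gripper":[0,0,0,0,0,0,0,0,0,0,0,0]}';python3 -m creep '{"translation":[[0,0,-0.002],[0,0,0]],"yaw":[0,0],"gripper":[0,0]}'
```

```text
time_s: 32.15
tool_pos: [0.5916, 0.1026, 0.1069]
eef_rot: [0.501, -0.499, -0.5, -0.5]
ft_force: [0.5, 0.2, 0.3]
finger_gap: 0.466
time_s: 32.32
tool_pos: [0.5923, 0.1029, 0.1067]
eef_rot: [0.501, -0.499, -0.499, -0.501]
ft_force: [-0.4, 0.1, 6.6]
finger_gap: 0.469
```

```bash
python3 -m creep '{"translation":[[0,0,0],[0,0,0],[0,0,0],[0,0,0],[0,0,0],[0,0,0.02],[0,0,0.05],[0,0,0.06],[0,0,0.06],[0,0,0.03],[0,0,0],[0,-0.05,0]],"yaw":[0,0,0,0,0,0,0,0,0,0,0,0],"gripper":[1,1,1,1,1,1,1,1,1,1,1,1]}';  python3 -m creep '{"translation":[[0,-0.07,0],[0.005,-0.078,0],[0.005,-0.078,0],[0.005,-0.078,0],[0.005,-0.078,0],[0.005,-0.078,0],[0.005,-0.078,0],[0.005,-0.078,0],[0.005,-0.078,0],[0.006,-0.07,0],[0,-0.04,0],[0,-0.02,0]],"yaw":[0,0,0,0,0,0,0,0,0,0,0,0],"gripper":[1,1,1,1,1,1,1,1,1,1,1,1]}';python3 -m creep '{"translation":[[0,0,0],[0,0,0],[0,0,0]],"yaw":[0,0,0],"gripper":[1,1,1]}';python3 chk.py top; python3 chk.py wrist;  python3 st.py 0.6155 -0.334 0.08
```

```text
time_s: 33.32
tool_pos: [0.5913, 0.081, 0.2164]
eef_rot: [0.502, -0.497, -0.501, -0.5]
ft_force: [0.1, -0.5, 0.2]
finger_gap: 1.001
time_s: 34.32
tool_pos: [0.6127, -0.3377, 0.213]
eef_rot: [-0.499, 0.501, 0.5, 0.5]
ft_force: [-0.7, -0.2, -1.0]
finger_gap: 1.0
time_s: 34.57
tool_pos: [0.614, -0.3323, 0.2145]
eef_rot: [-0.5, 0.499, 0.501, 0.499]
ft_force: [0.9, -0.6, 0.5]
finger_gap: 0.996
tub 507 0.6158 -0.3347 r 0.0304 z 0.0957
bot@ 331 0.5921 0.1038 r 0.021 z 0.1256
cart@ 217 0.5406 0.3049 r 0.0182 z 0.0544
can 1027 0.4679 -0.3351 r 0.0213 z 0.1287
tub 2999 0.6154 -0.3337 r 0.03 z 0.096
t 34.67 pos [ 0.6142 -0.3322  0.215 ] gap 0.999 F [-0.  -0.1  0.6] jawdeg 90.2
shares [ 0.0026 -0.0036 -0.27  ]
```

Bottle is back about 3 mm from its start. Now the tub, detouring round the standing can at (0.673, −0.181).

```bash
python3 -m creep '{"translation":[[0.003,-0.004,-0.05],[0,0,-0.06],[0,0,-0.06],[0,0,-0.05],[0,0,-0.03],[0,0,-0.018],[0,0,-0.002],[0,0,0],[0,0,0],[0,0,0],[0,0,0],[0,0,0]],"yaw":[0,0,0,0,0,0,0,0,0,0,0,0],"gripper":[1,1,1,1,1,1,1,1,0,0,0,0]}' 40; python3 -m creep '{"translation":[[0,0,0],[0,0,0],[0,0,0],[0,0,0],[0,0,0]],"yaw":[0,0,0,0,0],"gripper":[0,0,0,0,0]}'; python3 -m creep '{"translation":[[0,0,0.02],[0,0,0.04],[0,0,0.06],[0,0,0.06],[-0.02,0.03,0.04],[-0.03,0.05,0],[-0.03,0.055,0],[-0.03,0.055,0],[-0.03,0.055,0],[-0.01,0.055,0],[0.01,0.055,0],[0.03,0.055,0]],"yaw":[0,0,0,0,0,0,0,0,0,0,0,0],"gripper":[0,0,0,0,0,0,0,0,0,0,0,0]}'; python3 -m creep '{"translation":[[0.03,0.055,0],[0.03,0.055,0],[0.03,0.05,0],[0.03,0.04,0],[0.015,0.02,0],[0,0,0],[0,0,0],[0,0,0],[0,0,0]],"yaw":[0,0,0,0,0,0,0,0,0],"gripper":[0,0,0,0,0,0,0,0,0]}' ;python3 st.py 0.629 -0.0183 0.083
```

```text
time_s: 35.67
tool_pos: [0.6166, -0.3366, 0.0823]
eef_rot: [0.502, -0.499, -0.499, -0.5]
ft_force: [0.1, 2.1, 4.5]
finger_gap: 0.675
time_s: 36.08
tool_pos: [0.6165, -0.3366, 0.0823]
eef_rot: [0.502, -0.499, -0.499, -0.5]
ft_force: [-0.5, 1.9, 6.2]
finger_gap: 0.672
time_s: 37.08
tool_pos: [0.5584, -0.1302, 0.191]
eef_rot: [-0.5, 0.5, 0.5, 0.5]
ft_force: [0.0, -0.9, -2.1]
finger_gap: 0.674
time_s: 37.83
tool_pos: [0.6272, -0.0225, 0.1898]
eef_rot: [-0.5, 0.5, 0.5, 0.5]
ft_force: [-0.5, -0.6, -2.0]
finger_gap: 0.667
t 37.83 pos [ 0.6272 -0.0225  0.1898] gap 0.667 F [-0.5 -0.6 -2. ] jawdeg 90.0
shares [ 0.0035  0.0085 -0.2137]
```

```bash
python3 -m creep '{"translation":[[0.003,0.007,-0.03],[0,0,-0.045],[0,0,-0.045],[0,0,-0.035],[0,0,-0.025],[0,0,-0.015],[0,0,-0.01],[0,0,-0.006],[0,0,-0.004],[0,0,-0.003],[0,0,0],[0,0,0]],"yaw":[0,0,0,0,0,0,0,0,0,0,0,0],"gripper":[0,0,0,0,0,0,0,0,0,0,0,0]}';python3 -m creep '{"translation":[[0,0,0],[0,0,0]],"yaw":[0,0],"gripper":[0,0]}'
```

```text
time_s: 38.83
tool_pos: [0.6304, -0.0181, 0.0824]
eef_rot: [0.501, -0.499, -0.499, -0.5]
ft_force: [-0.4, -0.6, 4.1]
finger_gap: 0.673
time_s: 39.0
tool_pos: [0.6304, -0.018, 0.0823]
eef_rot: [0.501, -0.499, -0.499, -0.5]
ft_force: [-1.6, -0.0, 5.7]
finger_gap: 0.663
```

```bash
python3 -m creep '{"translation":[[0,0,0],[0,0,0],[0,0,0],[0,0,0],[0,0,0],[0,0,0.02],[0,0,0.06],[0,0,0.07],[0,0,0.07],[0,0,0.06],[0,0,0],[0,0,0]],"yaw":[0,0,0,0,0,0,0,0,0,0,0,0],"gripper":[1,1,1,1,1,1,1,1,1,1,1,1]}';  python3 -m creep '{"translation":[[-0.02,-0.035,0],[-0.035,-0.065,0],[-0.035,-0.065,0],[-0.035,-0.065,0],[-0.035,-0.065,0],[-0.035,-0.065,0],[-0.035,-0.065,0],[-0.035,-0.065,0],[-0.035,-0.065,0],[-0.03,-0.05,0],[-0.016,-0.03,0],[0,0,0]],"yaw":[0,0,0,0,0,0,0,0,0,0,0,0],"gripper":[1,1,1,1,1,1,1,1,1,1,1,1]}';python3 -m creep '{"translation":[[0,0,0],[0,0,0],[0,0,0]],"yaw":[0,0,0],"gripper":[1,1,1]}';python3 chk.py top; python3 chk.py wrist;  python3 st.py 0.4577 -0.3353 0.107
```

```text
time_s: 40.0
tool_pos: [0.6307, -0.018, 0.2242]
eef_rot: [0.502, -0.498, -0.499, -0.501]
ft_force: [-0.3, 0.5, 0.4]
finger_gap: 1.0
time_s: 41.0
tool_pos: [0.4538, -0.3381, 0.2192]
eef_rot: [-0.498, 0.501, 0.5, 0.5]
ft_force: [-0.1, 0.2, 0.9]
finger_gap: 1.001
time_s: 41.25
tool_pos: [0.4567, -0.3339, 0.2203]
eef_rot: [-0.5, 0.499, 0.501, 0.499]
ft_force: [-0.3, 1.0, 0.2]
finger_gap: 1.001
can 110 0.4573 -0.3355 r 0.0239 z 0.1282
bot@ 330 0.5921 0.1037 r 0.0208 z 0.1251
tub@ 625 0.6293 -0.0164 r 0.0298 z 0.0954
cart@ 215 0.5407 0.3055 r 0.0182 z 0.0547
can 2312 0.4572 -0.335 r 0.024 z 0.1289
tub@ 1476 0.6284 -0.0159 r 0.0311 z 0.0959
t 41.35 pos [ 0.4569 -0.334   0.2205] gap 1.0 F [-0.1 -0.4 -0.7] jawdeg 90.2
shares [ 0.0016 -0.0026 -0.2271]
```

```bash
python3 -m creep '{"translation":[[0.001,-0.002,-0.05],[0,0,-0.05],[0,0,-0.05],[0,0,-0.04],[0,0,-0.022],[0,0,-0.012],[0,0,0],[0,0,0],[0,0,0],[0,0,0],[0,0,0],[0,0,0]],"yaw":[0,0,0,0,0,0,0,0,0,0,0,0],"gripper":[1,1,1,1,1,1,1,0,0,0,0,0]}' 40; python3 -m creep '{"translation":[[0,0,0],[0,0,0],[0,0,0],[0,0,0],[0,0,0]],"yaw":[0,0,0,0,0],"gripper":[0,0,0,0,0]}'; python3 -m creep '{"translation":[[0,0,0.02],[0,0,0.04],[0,0,0.06],[0,0,0.06],[0.01,0.03,0.02],[0.018,0.06,0],[0.018,0.07,0],[0.018,0.07,0],[0.018,0.07,0],[0.018,0.07,0],[0.018,0.07,0],[0.018,0.07,0]],"yaw":[0,0,0,0,0,0,0,0,0,0,0,0],"gripper":[0,0,0,0,0,0,0,0,0,0,0,0]}'; python3 -m creep '{"translation":[[0.018,0.07,0],[0.018,0.06,0],[0.01,0.04,0],[0,0.02,0],[0,0,0],[0,0,0],[0,0,0],[0,0,0]],"yaw":[0,0,0,0,0,0,0,0],"gripper":[0,0,0,0,0,0,0,0]}' ;python3 st.py 0.549 0.019 0.11
```

```text
time_s: 42.35
tool_pos: [0.4576, -0.3368, 0.1104]
eef_rot: [0.501, -0.5, -0.499, -0.5]
ft_force: [-0.3, 2.1, 5.9]
finger_gap: 0.542
time_s: 42.77
tool_pos: [0.4576, -0.3369, 0.1104]
eef_rot: [0.501, -0.5, -0.499, -0.5]
ft_force: [-0.4, 1.0, 6.0]
finger_gap: 0.537
time_s: 43.77
tool_pos: [0.5247, -0.0796, 0.2092]
eef_rot: [0.5, -0.5, -0.5, -0.5]
ft_force: [1.4, -1.0, -4.0]
finger_gap: 0.536
time_s: 44.43
tool_pos: [0.5477, 0.0123, 0.2088]
eef_rot: [-0.5, 0.5, 0.5, 0.5]
ft_force: [-0.2, -0.4, -3.6]
finger_gap: 0.54
t 44.43 pos [0.5477 0.0123 0.2088] gap 0.54 F [-0.2 -0.4 -3.6] jawdeg 90.0
shares [ 0.0027  0.0134 -0.1975]
```

```bash
python3 -m creep '{"translation":[[0.002,0.012,-0.03],[0,0,-0.04],[0,0,-0.04],[0,0,-0.035],[0,0,-0.022],[0,0,-0.012],[0,0,-0.008],[0,0,-0.006],[0,0,-0.004],[0,0,-0.003],[0,0,0],[0,0,0]],"yaw":[0,0,0,0,0,0,0,0,0,0,0,0],"gripper":[0,0,0,0,0,0,0,0,0,0,0,0]}';python3 -m creep '{"translation":[[0,0,0],[0,0,0]],"yaw":[0,0],"gripper":[0,0]}'
```

```text
time_s: 45.43
tool_pos: [0.5501, 0.0196, 0.1104]
eef_rot: [0.501, -0.499, -0.499, -0.5]
ft_force: [-1.0, -0.3, 6.5]
finger_gap: 0.535
time_s: 45.6
tool_pos: [0.5501, 0.0196, 0.1104]
eef_rot: [0.501, -0.499, -0.499, -0.5]
ft_force: [-0.8, 0.4, 6.2]
finger_gap: 0.542
```

Contact. Open, rise, and retreat toward the base for a clear check.

```bash
python3 -m creep '{"translation":[[0,0,0],[0,0,0],[0,0,0],[0,0,0],[0,0,0],[0,0,0.02],[0,0,0.05],[0,0,0.06],[0,0,0.06],[0,0,0.06],[0,0,0],[-0.04,-0.04,0]],"yaw":[0,0,0,0,0,0,0,0,0,0,0,0],"gripper":[1,1,1,1,1,1,1,1,1,1,1,1]}';  python3 -m creep '{"translation":[[-0.04,-0.07,0],[-0.04,-0.07,0],[-0.04,-0.07,0],[-0.04,-0.07,0],[-0.04,-0.07,0],[-0.04,-0.07,0],[-0.02,-0.04,0],[0,0,0],[0,0,0],[0,0,0],[0,0,0],[0,0,0]],"yaw":[0,0,0,0,0,0,0,0,0,0,0,0],"gripper":[1,1,1,1,1,1,1,1,1,1,1,1]}';python3 chk.py top pics/t3.png; python3 chk.py side pics/s3.png
```

```text
time_s: 46.6
tool_pos: [0.5324, 0.0013, 0.2367]
eef_rot: [0.503, -0.497, -0.499, -0.501]
ft_force: [0.6, -0.9, -1.1]
finger_gap: 1.001
time_s: 47.6
tool_pos: [0.3993, -0.2291, 0.2338]
eef_rot: [-0.501, 0.499, 0.501, 0.499]
ft_force: [0.6, 0.2, -0.8]
finger_gap: 1.0
can@ 437 0.5494 0.0204 r 0.0241 z 0.1284
bot@ 330 0.5925 0.1041 r 0.0212 z 0.1252
tub@ 622 0.6292 -0.0165 r 0.0299 z 0.0955
cart@ 218 0.5405 0.3055 r 0.0183 z 0.0542
can@ 381 0.5494 0.021 r 0.0255 z 0.1288
bot@ 354 0.5917 0.1039 r 0.0218 z 0.1258
tub@ 514 0.6282 -0.0153 r 0.0317 z 0.0959
cart@ 402 0.5406 0.3058 r 0.0186 z 0.0551
```

View pics/s3.png

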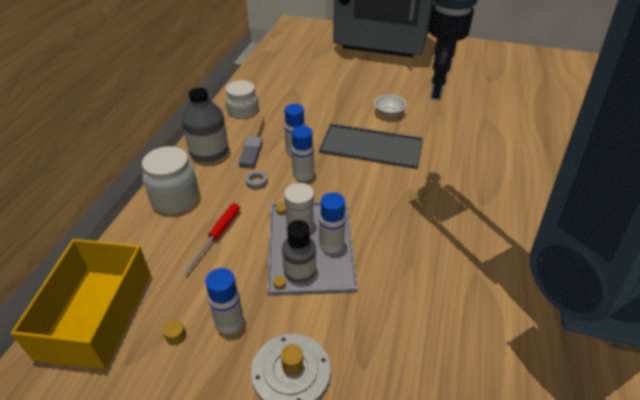

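View pics/t3.png

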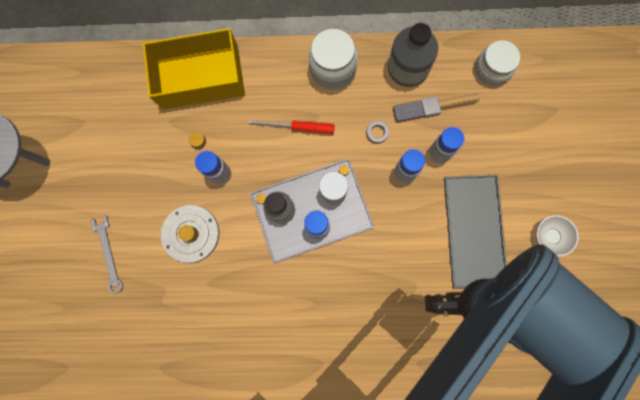

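Both views show the can at (317,222), bottle cap at (276,204) and tub at (333,186) back upright in the stock tray. The cartridge stands in the recess at (187,234), both plugs are in place at (262,199) and (344,170), and the arm is clear.

```bash
python3 -c "from cell import close_job; print(close_job())"
```

```text
the job is handed in; nothing more can be done
None
```

The job is done and handed in at about 48 s of the 144 s allowed; no verdict was reported. I moved the can, tub and bottle to the side tray, set the cartridge in the press foot, and put the bottle, tub and can back in the stock tray.

**Containers:** In the last top and side views, the can is about 2 mm, the tub 2–3 mm and the bottle 3–4 mm from where each started; the limit is 15 mm. All stand upright, with their tops at the same heights as at the start.

**Cartridge:** It stands upright in the recess about 1.5 mm from the centre; the limit is 12 mm. Its top read 54–55 mm over the bench against the expected 56 mm, which is within the calibration error.

**Everything else:** By eye in the pictures, the two plugs are where they began, and the arm is clear of everything. No check failed. The only disagreement was that the arm sat 2–3 mm higher than commanded at each grip. I corrected for it by lowering each container until the force reading showed contact.

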